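# Prop the ribbon reel stand and hold it upright

## Task

Ready the ribbon reel stand for threading: pull the long pin up out of its base and put it foot first into the empty round tin that stands to the right of it. Then swing the folded kickstand over its centre until it snaps fully down; after that take the frame by its top rail, raise it from its lean to upright, and finish while still holding it there, because it tips over again if let go. Do not shift the stand, tip the tin or disturb the other things on the table.

Things in the scene. Friction and masses are not known exactly. Their poses are not given: they have to be found in the camera images.
- stand: Ribbon reel stand, on the middle of the table. Its base is a loose heavy (3.5 kg) grey slab, 130 (x) x 190 (y) x 22 mm thick; origin at the centre of its underside, z up, its +x towards the robot and +y to the robot's right (the kickstand and pin side): yaw within 0.4 rad of pi. The tipping frame is hinged to it along x at y = -20 mm, z = 40 mm.
- frame (a joint): Hinge of the stand's frame (aluminium upright with steel top rail, hub and ribbon reel), in rad: 0 = upright, positive = leaning to the reel side (stand's -y); stop at 0.40, where it rests at the start. Unheld it always falls back to 0.40; holding it upright takes about 0.7 N at the rail. With the kickstand down it cannot go past about -0.03.
- tip_axis (a point): Middle of the frame's hinge axis, which runs along the stand's x, 40 mm above the table.
- rail (a point): Middle of the frame's top rail: a round steel bar 14 mm thick, 124 mm long, parallel to the stand's x, 150 mm from the hinge axis; it stands 190 mm above the table when upright. The reel (60 mm across, 26 mm thick) is on the frame's -y side and its top is 38 mm below the rail's middle.
- leg (a joint): Kickstand hinge, rad: 0 = folded, leg up parallel to the frame; grows as it swings outwards (stand's +y) and down to its stop at 3.24. A spring strut and gravity push it back to 0 below about 1.2 and snap it down beyond; takes 0.7 N at the bar, but over 2 N there, or a tight grip that stops the bar turning, lifts the frame instead. The pin in place stops it at about 1.8.
- leg_pivot (a point): Middle of the kickstand's hinge axis, along the stand's x; on an outrigger 80 mm to the +y side of the frame and 80 mm above the frame's hinge when upright.
- leg_bar (a point): Middle of the round cross bar at the kickstand's free end: 13 mm thick, 77 mm long, parallel to the stand's x, 89.5 mm from leg_pivot. While folded it is the highest part of the stand, about 227 mm above the table.
- pin: Loose round steel pin, 10 mm thick and 145 mm long with a black plastic head, standing upright in an 11.4 mm hole right through the base at stand x = 0, y = 78 mm; its foot rests on the table, 22 mm deep in the hole. Origin at the middle of its foot, z along the pin to the head. About 70 g.
- pin_head (a point): Middle of the pin's head, 132 mm from its foot; the head is round, 22 mm thick and 24 mm high.
- tin: Loose empty open round tin with a blue printed wall, the nearest tin on the table's bare middle, right of the stand; 153 mm across, 68 mm high, wall and floor 3 to 10 mm thick; origin at the centre of its underside, z up. 140 g. The pin may stand or lean on its rim; set down well off centre it can topple out.
- label_roll: Bystander: roll of stickers lying flat, 66 mm across, 24 mm high; origin at the centre of its underside.
- kitchen_timer: Bystander: white kitchen timer standing on its edge, 26x62x62 mm; origin at the centre of its underside.
- stamp_pad: Bystander: flat red ink pad, 69x99x13 mm; origin at the centre of its underside.
Mind the look-alikes: they are no part of the job. Leave any red look-alike of the pin alone.

How it is judged:
By the outcome, as a careful person would: the job done as asked, in the order asked, and still so for the second after the job is handed in, while the arm keeps its last pose, push and grip.
It also fails if it takes over 59 s, if anything falls off the work surface, if the arm or the gripper's body presses on something with over 40 N, if the wrist force passes 120 N, or if a joint passes its speed limit or range.

## Robot

A 6-joint arm with a two-finger parallel gripper is mounted at the origin on a cart in front of the work surface, level with it; the furniture and walls round the work are solid. World frame = base frame: x ahead of the robot, y to its left, z up, the work surface at z = 0. Lengths are in m, angles in rad, forces in N, time in s.
With the tool pointing down it reaches from about 0.25 to 0.775 m from the base axis. Payload 4 kg.
Tool frame: the origin (TCP) lies between the finger pads, 19 mm behind the fingertips; this is the grasp point; z points along the fingers, y is the line along which they close (so a half turn about z gives the same grasp; the last joint's range is limited). The gripper opens to 94 mm and grips with 3 to 60 N. Pads are 16 mm wide; open, the fingers measure 119 mm over their backs; the gripper's body (75 mm by 177 mm) begins 78 mm behind the grasp point.
Start: joints at [-0.103, 0.087, 1.371, -0, 1.684, -0.103], TCP at [0.55, -0, 0.224] pointing down, gripper open.
Joint ranges: [-3.1, 3.1], [-0.76, 2.03], [0.27, 2.55], [-1.08, 4.22], [0.17, 2.65], [-2.57, 2.57]. Speed limits (rad/s): [2.79, 2.79, 3.14, 3.14, 3.14, 3.14].

## Interface

Orientations are given as [roll, pitch, yaw] about the fixed x, y, z axes, in that order (R = Rz(yaw) Ry(pitch) Rx(roll)).
In Python, from bench import robot gives the robot as it stands.
- The arm moves only by the tool carry_out, never from a script. Its argument "steps" is a list of rows, each a list of 3 entries, a list of its own where there are three numbers: the shift along the tool's x, y, z in m, then the turn about the tool's z in units of 10 degrees (1.0 is 10 degrees), then the closure, from -1 (fully open) to 1 (shut). In form: [[[tx, ty, tz], roll, jaw], ...]. A call has 1 to 10 rows; each row is the pose to reach, as a shift and turn from the pose commanded when the call began, along the tool's axes at that moment; what a row does not reach only later rows make up. A row lasts 1/8 s, in which the tool goes at most 62.5 mm and 10.7 degrees, less where a joint would pass 70% of its speed; a pose out of reach is approached as far as the arm can. A call with a gripper value outside its range is refused whole. The fingers move at their own pace and stop on an object; the grip force is fixed at half the most. Time passes only in rows, so rows that repeat a pose let the fingers close. It gives the time, the measured TCP pose, the force, the opening and the grip force at its end, in the units of the state.
- robot.get_obs(): the state, without advancing time (a new reading comes with each control period).
- robot.snapshot(name): name is "scene" or "side" or "wrist"; returns a dict with "image" (480x640x3 uint8, red, green, blue), "z_map" (480x640 float32, m along the optical axis (not along the pixel's ray), 0 where there is no reading), "mtx" (3x3 intrinsics, pixels), "R" (3x3) and "t" (3): a world point X has camera coordinates R X + t. Camera axes: x right, y down, z forward; pixel columns grow to the right and rows downward; lengths in m; the calibration is good to about 2 mm. The wrist camera is an equidistant fisheye: a pixel r from the principal point sees the ray r / f radians off the axis. A picture is of the moment at which its call begins.
- robot.close_job(): hands the job in; it is judged then, once.
The state is a dict: "time": time; "joint_positions": joint angles; "qvel": joint speeds; "joint_torque": joint torques, N m; "tool_pos": TCP position; "ee_rot": TCP orientation; "wrist_force": force on the tool from outside, world axes, zero at the start; "wrist_torque": the same for the moment, N m; "width": finger opening in m; "finger_force": force on a finger pad.
Only numpy, scipy, OpenCV 4.12 (cv2) and the standard library are available. Lean on these libraries where they do the work, as an engineer would, in place of code of your own. Each camera call takes 0.05 s, during which the arm holds its last target. There are 200 camera calls.

## Working session

There is one attempt and no reset: what is moved stays moved. The work goes in short steps, Python scripts to look and compute and a tool call to move; the robot and the scene stay as the last step left them, time stands still between calls to the robot, and variables do not carry over. Pictures are saved under pics/ and viewed, at most 10 in all, crops included, and the job is handed in when it is done.

Besides the shell and the picture viewer there is one more tool, called after ">>>" in YAML: its name, and indented under it one key for each argument. carry_out: Moves the arm, as the interface text tells. Its arguments: {"type":"object","properties":{"steps":{"type":"array","items":{"type":"array"}}},"required":["steps"]}

```bash
mkdir -p pics; ls
python3 - <<'E'
from bench import robot
import cv2,numpy as np
print(robot.get_obs())
for n in ["scene","side"]:
    s=robot.snapshot(n); np.savez(f"{n}0.npz",**s)
    cv2.imwrite(f"pics/{n}0.png",s["image"][:,:,::-1])
    print(n,s["mtx"].tolist(),s["R"].round(3).tolist(),s["t"].tolist())
E
```

```text
pics
{'time': 0.0, 'joint_positions': array([-1.03078212e-01,  8.79145889e-02,  1.37222042e+00, -1.74518216e-05,
        1.68363978e+00, -1.03115122e-01]), 'qvel': array([ 0.00051017,  0.00081957,  0.00081962,  0.00070316, -0.00257118,
        0.00120594]), 'joint_torque': array([ 1.28542815e-03, -3.40182602e+01, -3.02423716e+01,  7.18220207e-02,
        3.29729996e-02, -1.13141955e-04]), 'tool_pos': array([5.49484676e-01, 5.48870006e-05, 2.23143418e-01]), 'ee_rot': array([-3.13942032e+00, -2.07359564e-04,  1.57083107e+00]), 'wrist_force': array([-0.52674908, -0.0450404 ,  0.4031486 ]), 'wrist_torque': array([ 0.00786975,  0.02587208, -0.01942725]), 'finger_force': 0.0, 'width': 0.0938630514900218}
scene [[588.4410137362828, 0.0, 321.47716017450085], [0.0, 588.4410137362828, 239.37108196529636], [0.0, 0.0, 1.0]] [[-0.841, -0.54, -0.015], [-0.359, 0.58, -0.731], [0.404, -0.61, -0.682]] [0.5390762437016189, 0.2693326609780862, 0.8457555767150514]
side [[555.4448946606954, 0.0, 314.7031480461902], [0.0, 555.4448946606954, 244.16835465304857], [0.0, 0.0, 1.0]] [[-0.813, -0.582, 0.017], [-0.32, 0.423, -0.848], [0.486, -0.695, -0.53]] [0.5084783342830441, 0.2923287281938482, 0.7677752203420682]
```

View pics/scene0.png

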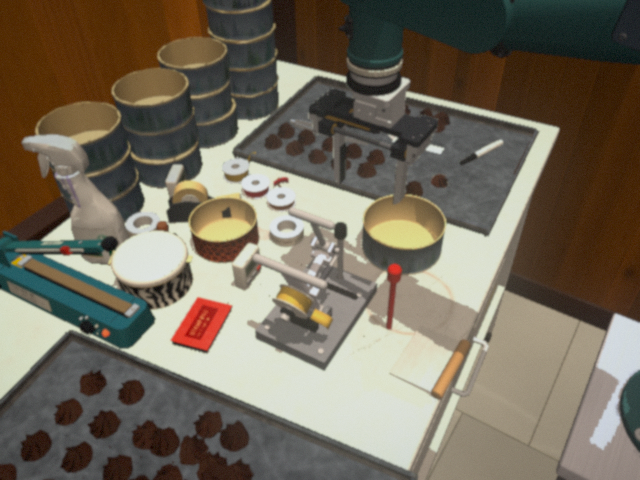

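View pics/side0.png

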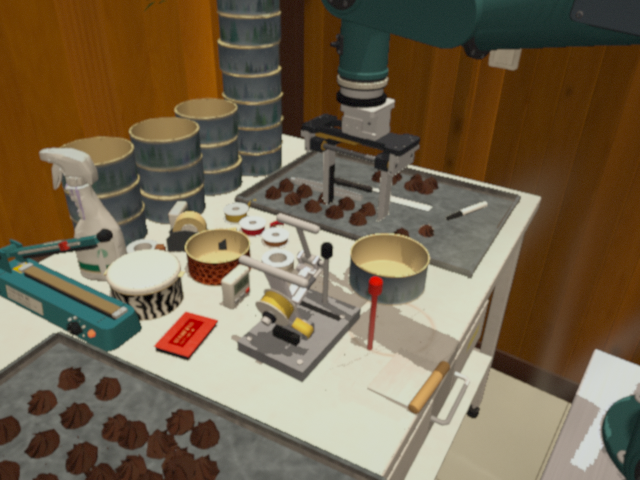

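The scene view shows these candidates:
- **Pin:** black-headed pin in the base at (340,230). The red look-alike stands at (393,270).
- **Tin:** blue-walled open tin at (403,232). The others are a red-patterned tin at (223,228), a zebra one at (150,265) and the stacked drums.
- **Bars:** the kickstand bar is at about (318,220), and the rail runs (255,263) to (325,285).

I'm choosing the black-headed pin and the blue tin, and will check both in a crop.

```bash
cat > h.py <<'E'
import numpy as np,cv2
def world(s,u,v,z=None):
    """pixel -> world, depth from z_map (median 3x3) or given plane height z"""
    K,R,t=s["mtx"],s["R"],s["t"]
    r=np.array([(u-K[0,2])/K[0,0],(v-K[1,2])/K[1,1],1.]); C=-R.T@t; d=R.T@r
    k=float(np.median(s["z_map"][v-1:v+2,u-1:u+2])) if z is None else (z-C[2])/d[2]
    return C+k*d
def cloud(s):
    K,R,t=s["mtx"],s["R"],s["t"]; Z=s["z_map"]
    v,u=np.mgrid[:480,:640]
    P=np.stack([(u-K[0,2])/K[0,0]*Z,(v-K[1,2])/K[1,1]*Z,Z],-1)
    W=(P-t)@R; W[Z==0]=np.nan; return W
E
python3 - <<'E'
from h import *
np.set_printoptions(precision=3,suppress=True)
a=dict(np.load("scene0.npz")); b=dict(np.load("side0.npz"))
print(-a["R"].T@a["t"],-b["R"].T@b["t"])
for s,n,c in((a,"scene",(225,190,235,185)),):
    x,y,w,h=c; im=cv2.resize(s["image"][y:y+h,x:x+w,::-1],None,fx=3.2,fy=3.2,interpolation=cv2.INTER_CUBIC)
    cv2.imwrite("pics/c0.png",im)
for s,l in((a,[(340,229),(318,221),(300,213),(290,274),(255,264),(320,284),(403,240),(393,270),(205,320),(286,224),(243,262),(330,350)]),(b,[(326,250),(298,225),(275,268),(390,262),(375,285)])):
    for p in l: print(p,world(s,*p))
E
```

```text
[0.209 0.651 0.782] [0.134 0.706 0.646]
(340, 229) [0.576 0.042 0.142]
(318, 221) [0.56  0.128 0.231]
(300, 213) [0.591 0.128 0.231]
(290, 274) [0.564 0.196 0.18 ]
(255, 264) [0.719 0.098 0.033]
(320, 284) [0.517 0.192 0.183]
(403, 240) [ 0.536 -0.129  0.001]
(393, 270) [0.459 0.081 0.144]
(205, 320) [0.723 0.233 0.013]
(286, 224) [ 0.748 -0.038  0.012]
(243, 262) [0.72  0.126 0.061]
(330, 350) [0.51  0.178 0.021]
(326, 250) [0.574 0.043 0.138]
(298, 225) [0.569 0.129 0.228]
(275, 268) [0.566 0.188 0.183]
(390, 262) [ 0.559 -0.178  0.001]
(375, 285) [0.455 0.083 0.14 ]
```

View pics/c0.png

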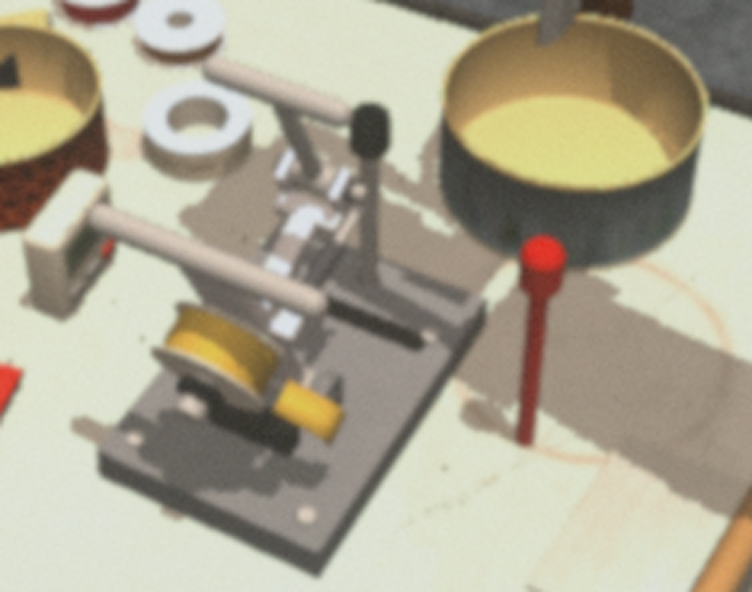

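The crop shows the black-headed pin standing in the base's +y end (crop 370,130), the red pin on the table (543,260), the blue tin (575,130), the folded kickstand bar (205,65 to 345,105) and the rail (95,215 to 320,295). The choice holds. Next I'll fit the poses from the depth clouds.

Run:
```python
from h import *
from scipy.optimize import least_squares
np.set_printoptions(precision=4,suppress=True)
for n in("scene","side"):
    s=dict(np.load(n+"0.npz")); W=cloud(s).reshape(-1,3); W=W[np.isfinite(W).all(1)]
    def box(lo,hi): return W[((W>lo)&(W<hi)).all(1)]
    def line(P,nm):
        c=np.median(P,0); d=np.linalg.svd(P-c)[2][0]; d*=-np.sign(d[0]); q=(P-c)@d
        print(n,nm,len(P),"c",c,"dir",d,"yaw",np.arctan2(d[1],d[0]),"ends",c+d*np.percentile(q,1),c+d*np.percentile(q,99))
    line(box([.45,.09,.215],[.68,.16,.245]),"bar"); line(box([.45,.165,.168],[.655,.23,.20]),"rail")
    h=box([.55,.015,.122],[.61,.075,.16]); print("head",len(h),h.mean(0),h.min(0),h.max(0))
    r=box([.4,-.3,.062],[.7,0.02,.075])
    f=least_squares(lambda p:np.hypot(r[:,0]-p[0],r[:,1]-p[1])-p[2],[.54,-.14,.075],loss="soft_l1",f_scale=.003); print("tin",len(r),f.x)
    b=box([.45,.0,.017],[.68,.27,.027])[:,:2].astype(np.float32); print("base",cv2.minAreaRect(b),len(b))
    t=box([.68,.07,.01],[.76,.16,.08]); print("timer",t.min(0),t.max(0))
```

```text
scene bar 435 c [0.5716 0.1283 0.2307] dir [-0.9982 -0.0605 -0.0013] yaw -3.0810181336083833 ends [0.6091 0.1305 0.2307] [0.5367 0.1261 0.2306]
scene rail 768 c [0.5665 0.1941 0.1823] dir [-0.9982 -0.0595 -0.0029] yaw -3.0820233195653555 ends [0.628  0.1978 0.1825] [0.5099 0.1908 0.1822]
head 193 [0.5766 0.0395 0.137 ] [0.568  0.0262 0.1223] [0.5881 0.0475 0.1471]
tin 459 [ 0.5314 -0.1119  0.0747]
base ((0.546701192855835, 0.11061117053031921), (0.18862582743167877, 0.19450174272060394), 3.2365148067474365) 4502
timer [0.7113 0.0775 0.0101] [0.7451 0.1414 0.064 ]
side bar 386 c [0.571  0.1279 0.2289] dir [-0.9978 -0.065  -0.0089] yaw -3.076518651496573 ends [0.6087 0.1303 0.2292] [0.5367 0.1256 0.2286]
side rail 690 c [0.5648 0.1936 0.1807] dir [-0.9981 -0.0613 -0.0041] yaw -3.0802778920019005 ends [0.627  0.1974 0.181 ] [0.5098 0.1902 0.1805]
head 186 [0.5765 0.0389 0.1351] [0.568  0.0264 0.122 ] [0.5897 0.0478 0.1449]
tin 371 [ 0.5313 -0.1126  0.0748]
base ((0.5463822484016418, 0.11472681909799576), (0.2089816927909851, 0.17472542822360992), 83.80730438232422) 4139
timer [0.7113 0.0757 0.0101] [0.7409 0.1409 0.0627]
```

>>> carry_out:
  steps:
    - [[0.017,0.015,0],0,-1]
    - [[0.0345,0.029,0],0,-1]
    - [[0.0345,0.029,0.03],0,-1]
    - [[0.0345,0.029,0.06],0,-1]
    - [[0.0345,0.029,0.08],0,-1]
    - [[0.0345,0.029,0.093],0,-1]
    - [[0.0345,0.029,0.093],0,-1]
    - [[0.0345,0.029,0.093],0,-0.2]

```text
time: 1.1
tool_pos: [0.5798, 0.0348, 0.1324]
ee_rot: [3.14, 0.0, 1.571]
wrist_force: [0.1, 0.2, 0.2]
width: 0.0871
finger_force: 0.0
```

>>> carry_out:
  steps:
    - [[0,0,0],0,0.2]
    - [[0,0,0],0,0.4]
    - [[0,0,0],0,0.5]
    - [[0,0,0],0,0.6]
    - [[0,0,0],0,0.8]
    - [[0,0,0],0,1]
    - [[0,0,0],0,1]
    - [[0,0,0],0,1]

```text
time: 2.1
tool_pos: [0.579, 0.0345, 0.1313]
ee_rot: [3.142, -0.0, 1.571]
wrist_force: [0.6, -0.2, -1.4]
width: 0.0214
finger_force: 30.0
```

Run:
```python
from bench import robot
import cv2,numpy as np
s=robot.snapshot("side"); np.savez("side1.npz",**s)
cv2.imwrite("pics/side1.png",cv2.resize(s["image"][140:400,200:460,::-1],None,fx=2.2,fy=2.2))
```

```text
(no output)
```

View pics/side1.png

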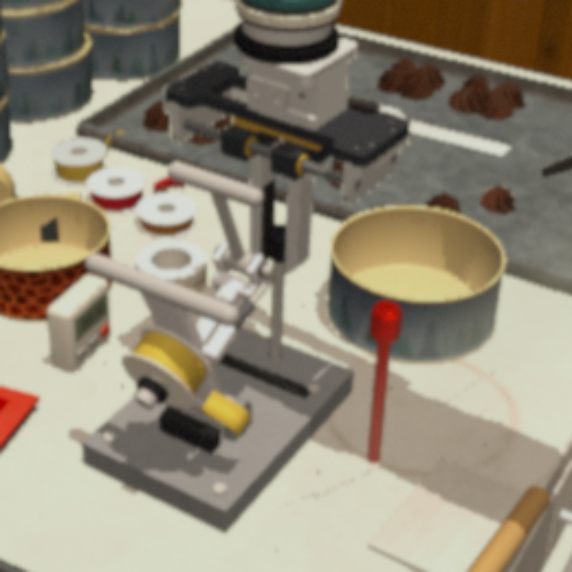

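The crop shows the fingers closed on the black head at (270,215), width 21.4 mm. I'll lift straight up.

>>> carry_out:
  steps:
    - [[0,0,-0.01],0,1]
    - [[0,0,-0.02],0,1]
    - [[0,0,-0.03],0,1]
    - [[0,0,-0.045],0,1]
    - [[0,0,-0.065],0,1]
    - [[0,0,-0.085],0,1]
    - [[0,0,-0.1],0,1]
    - [[0,0,-0.105],0,1]
    - [[-0.02,-0.006,-0.105],0,1]
    - [[-0.045,-0.015,-0.105],0,1]

```text
time: 3.4
tool_pos: [0.5631, -0.0117, 0.2351]
ee_rot: [-3.139, 0.0, 1.571]
wrist_force: [0.3, 0.5, -1.1]
width: 0.0208
finger_force: 30.0
```

>>> carry_out:
  steps:
    - [[-0.025,-0.008,0],0,1]
    - [[-0.05,-0.016,0],0,1]
    - [[-0.075,-0.024,0],0,1]
    - [[-0.09,-0.03,0],0,1]
    - [[-0.1015,-0.0325,0],0,1]
    - [[-0.1015,-0.0325,0.0],0,1]
    - [[-0.1015,-0.0325,0.0],0,1]

```text
time: 4.28
tool_pos: [0.5317, -0.1115, 0.2362]
ee_rot: [3.142, -0.0, 1.571]
wrist_force: [-0.2, 0.6, -0.8]
width: 0.021
finger_force: 30.0
```

Run:
```python
from bench import robot
import cv2,numpy as np
s=robot.snapshot("side"); np.savez("side2.npz",**s)
cv2.imwrite("pics/side2.png",cv2.resize(s["image"][90:370,200:500,::-1],None,fx=2,fy=2))
```

```text
(no output)
```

View pics/side2.png

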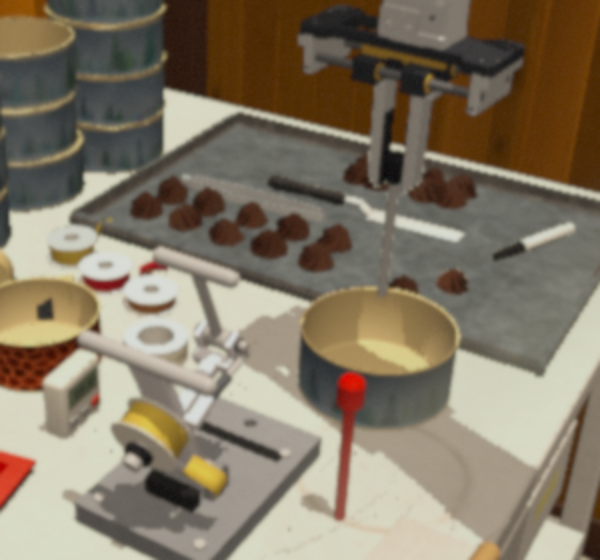

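The pin hangs vertical with its foot at crop (380,293), above the tin's middle (380,335), and the hole in the base is empty. Lowering.

>>> carry_out:
  steps:
    - [[0,0,0.025],0,1]
    - [[0,0,0.05],0,1]
    - [[0,0,0.07],0,1]
    - [[0,0,0.085],0,1]
    - [[0,0,0.092],0,1]
    - [[0,0,0.095],0,1]
    - [[0,0,0.097],0,1]
    - [[0,0,0.097],0,1]

```text
time: 5.32
tool_pos: [0.5318, -0.1121, 0.1398]
ee_rot: [3.141, 0.0, 1.571]
wrist_force: [0.7, 0.8, -0.7]
width: 0.0207
finger_force: 30.0
```

>>> carry_out:
  steps:
    - [[0,0,0.0015],0,1]
    - [[0,0,0.003],0,1]
    - [[0,0,0.003],0,1]

```text
time: 5.7
tool_pos: [0.5314, -0.112, 0.1361]
ee_rot: [-3.141, -0.0, 1.571]
wrist_force: [-0.1, -1.6, 0.0]
width: 0.0211
finger_force: 30.0
```

>>> carry_out:
  steps:
    - [[0,0,0.001],0,1]
    - [[0,0,0.002],0,1]
    - [[0,0,0.002],0,1]

```text
time: 6.08
tool_pos: [0.5315, -0.112, 0.1343]
ee_rot: [3.142, -0.0, 1.571]
wrist_force: [-0.1, -0.0, -1.9]
width: 0.0207
finger_force: 30.0
```

>>> carry_out:
  steps:
    - [[0,0,0.001],0,1]
    - [[0,0,0.001],0,1]

```text
time: 6.32
tool_pos: [0.5318, -0.1121, 0.1341]
ee_rot: [3.14, 0.0, 1.571]
wrist_force: [0.4, 0.3, 3.4]
width: 0.021
finger_force: 30.0
```

>>> carry_out:
  steps:
    - [[0,0,0],0,0.5]
    - [[0,0,0],0,0.45]
    - [[0,0,0],0,0.3]
    - [[0,0,0],0,0]
    - [[0,0,0],0,-0.5]
    - [[0,0,0],0,-1]
    - [[0,0,0],0,-1]

```text
time: 7.2
tool_pos: [0.5315, -0.112, 0.1333]
ee_rot: [3.141, 0.0, 1.571]
wrist_force: [-0.2, 0.6, -0.2]
width: 0.0698
finger_force: 0.0
```

Run:
```python
from bench import robot
import cv2,numpy as np
s=robot.snapshot("side"); np.savez("side3.npz",**s)
cv2.imwrite("pics/side3.png",cv2.resize(s["image"][140:370,200:500,::-1],None,fx=2,fy=2))
```

```text
(no output)
```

View pics/side3.png

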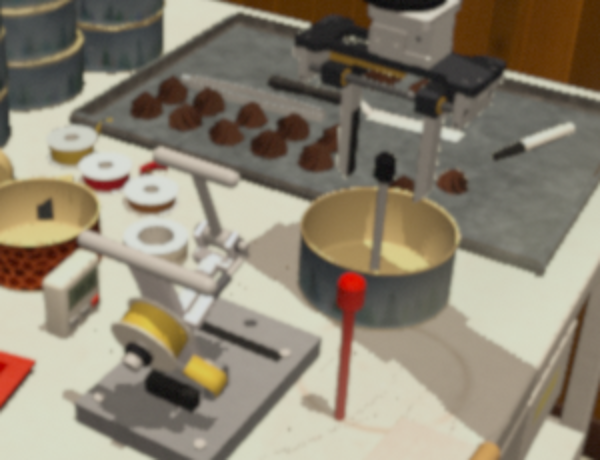

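The pin stands upright in the tin (head at 385,165; foot at 376,268). Next I'll retreat upward, close the fingers and go behind the kickstand bar.

>>> carry_out:
  steps:
    - [[0,0,0],0,-1]
    - [[0,0,-0.005],0,-1]
    - [[0,0,-0.02],0,-1]
    - [[0,0,-0.05],0,-1]
    - [[0,0,-0.09],0,-1]
    - [[0,0,-0.13],0,-1]
    - [[0,0,-0.16],0,1]
    - [[0.03,0.01,-0.167],0,1]
    - [[0.07,0.02,-0.167],0,1]
    - [[0.11,0.03,-0.167],0,1]

```text
time: 8.5
tool_pos: [0.5619, -0.0011, 0.3021]
ee_rot: [3.139, 0.0, 1.57]
wrist_force: [-0.0, -0.2, 0.4]
width: 0.0574
finger_force: 0.0
```

>>> carry_out:
  steps:
    - [[0.04,0.01,0],0,1]
    - [[0.08,0.02,0],0,1]
    - [[0.12,0.028,0],0,1]
    - [[0.145,0.03,0],0,1]
    - [[0.155,0.031,0],0,1]
    - [[0.155,0.031,0.0],0,1]
    - [[0.155,0.031,0.0],0,1]

```text
time: 9.38
tool_pos: [0.5926, 0.152, 0.3007]
ee_rot: [3.141, 0.0, 1.57]
wrist_force: [-0.8, 0.2, 0.0]
width: 0.0004
finger_force: 0.0
```

>>> carry_out:
  steps:
    - [[0,0,0.025],0,1]
    - [[0,0,0.05],0,1]
    - [[0,0,0.075],0,1]
    - [[0,0,0.088],0,1]
    - [[0,0,0.088],0,1]

```text
time: 10.0
tool_pos: [0.5921, 0.1522, 0.2114]
ee_rot: [-3.14, 0.0, 1.57]
wrist_force: [0.2, 0.1, 0.6]
width: 0.0005
finger_force: 0.0
```

Run:
```python
from bench import robot
import cv2,numpy as np
s=robot.snapshot("side"); np.savez("side4.npz",**s)
cv2.imwrite("pics/side4.png",cv2.resize(s["image"][140:370,200:500,::-1],None,fx=2,fy=2))
```

```text
(no output)
```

View pics/side4.png

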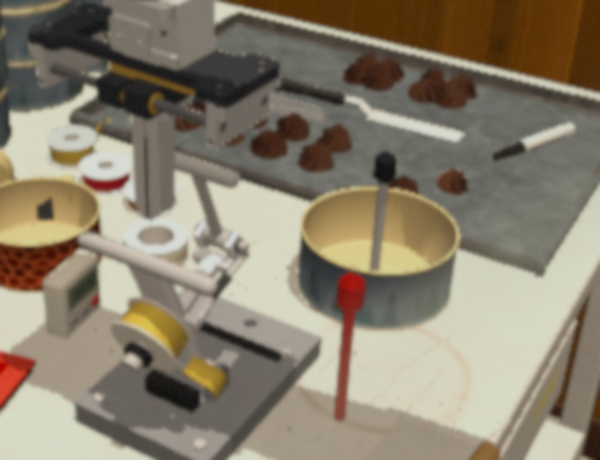

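The closed fingers stand just behind the bar's far half (150,165), with the rail below them clear. I'll push it over slowly.

>>> carry_out:
  steps:
    - [[-0.007,0,0],0,1]
    - [[-0.014,0,0],0,1]
    - [[-0.021,0,0],0,1]
    - [[-0.028,0,0],0,1]
    - [[-0.035,0,0],0,1]
    - [[-0.042,0,0],0,1]
    - [[-0.049,0,0],0,1]
    - [[-0.056,0,0],0,1]
    - [[-0.063,0,0.001],0,1]
    - [[-0.07,0,0.002],0,1]

```text
time: 11.3
tool_pos: [0.5927, 0.0827, 0.2102]
ee_rot: [3.141, -0.0, 1.571]
wrist_force: [1.0, 1.8, -0.7]
width: 0.0
finger_force: 0.9
```

Run:
```python
from h import *
from bench import robot
np.set_printoptions(precision=4,suppress=True)
s=robot.snapshot("side"); W=cloud(s)
cv2.imwrite("pics/side5.png",cv2.resize(s["image"][140:370,200:500,::-1],None,fx=2,fy=2))
W=W.reshape(-1,3)
def box(lo,hi): return W[((W>lo)&(W<hi)).all(1)]
r=box([.45,.165,.165],[.655,.23,.20]); print("rail",len(r),np.median(r,0))
r=box([.53,.0,.21],[.572,.15,.26]); print("bar",len(r),np.median(r,0))
```

```text
rail 703 [0.5654 0.1936 0.1806]
bar 157 [0.5548 0.062  0.2303]
```

Rail hasn't moved and the bar follows as computed, so I'll continue over centre.

>>> carry_out:
  steps:
    - [[-0.007,0,0.002],0,1]
    - [[-0.014,0,0.004],0,1]
    - [[-0.021,0,0.007],0,1]
    - [[-0.028,0,0.011],0,1]
    - [[-0.035,0,0.015],0,1]
    - [[-0.042,0,0.02],0,1]
    - [[-0.049,0,0.026],0,1]
    - [[-0.055,0,0.03],0,1]
    - [[-0.06,0,0.035],0,1]
    - [[-0.06,0,0.035],0,1]

```text
time: 12.6
tool_pos: [0.5922, 0.0226, 0.1747]
ee_rot: [-3.141, -0.0, 1.57]
wrist_force: [-1.1, 0.3, -0.5]
width: 0.0003
finger_force: 0.0
```

Run:
```python
from h import *
from bench import robot
np.set_printoptions(precision=4,suppress=True)
s=robot.snapshot("side"); W=cloud(s)
cv2.imwrite("pics/side6.png",cv2.resize(s["image"][140:370,200:500,::-1],None,fx=2,fy=2))
W=W.reshape(-1,3)
def box(lo,hi): return W[((W>lo)&(W<hi)).all(1)]
r=box([.45,.165,.165],[.655,.23,.20]); print("rail",len(r),np.median(r,0))
```

```text
rail 708 [0.5651 0.1936 0.1808]
```

View pics/side6.png

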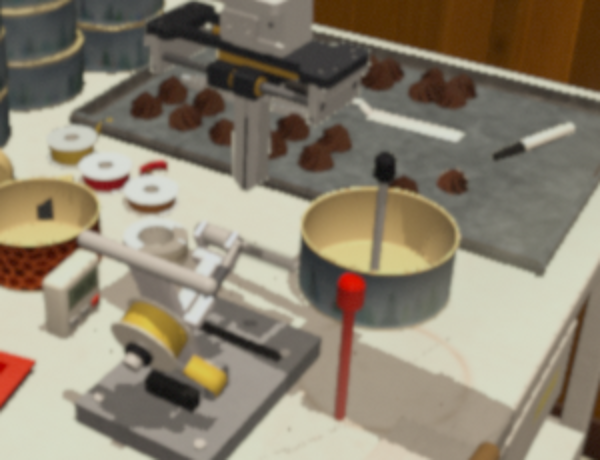

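The leg is past centre and the rail unmoved; the leg was still swinging at (265,255). I'll rise clear and check that it has settled.

>>> carry_out:
  steps:
    - [[0,0,-0.02],0,1]
    - [[0,0,-0.05],0,1]
    - [[0,0,-0.09],0,1]
    - [[0.02,-0.005,-0.12],0,1]
    - [[0.05,-0.01,-0.13],0,0.5]

```text
time: 13.28
tool_pos: [0.5833, 0.0732, 0.3088]
ee_rot: [3.136, -0.0, 1.57]
wrist_force: [-0.7, 0.3, 0.2]
width: 0.0073
finger_force: 0.0
```

Run:
```python
from h import *
from bench import robot
np.set_printoptions(precision=4,suppress=True)
P=lambda s,X:(lambda c:(s["mtx"]@(c/c[2]))[:2])(s["R"]@X+s["t"])
ims=[]
for n in("scene","side"):
    s=robot.snapshot(n); 
    W=cloud(s).reshape(-1,3)
    def box(lo,hi): return W[((W>lo)&(W<hi)).all(1)]
    r=box([.45,.165,.165],[.655,.23,.20]); print("rail",len(r),np.median(r,0))
    for nm,lo,hi in(("down",[.53,.04,.04],[.62,.085,.08]),("mid",[.53,-.02,.09],[.62,.06,.2])):
        r=box(lo,hi); print(n,nm,len(r),np.median(r,0) if len(r) else "")
    for X in([.538,.061,.06],[.612,.065,.06],[.538,.0,.145],[.612,.002,.145]): print(P(s,np.array(X)))
    u,v=P(s,np.array([.575,.063,.06])).astype(int)
    ims.append(cv2.resize(s["image"][v-90:v+60,u-80:u+80,::-1],None,fx=2.5,fy=2.5))
cv2.imwrite("pics/leg7.png",np.hstack(ims))
```

```text
rail 779 [0.5663 0.1941 0.1823]
scene down 207 [0.5626 0.067  0.0632]
scene mid 0 
[352.8528 279.7954]
[314.5506 264.6015]
[372.8475 221.1365]
[333.815  206.5991]
rail 702 [0.5654 0.1936 0.1808]
side down 237 [0.5681 0.0668 0.062 ]
side mid 0 
[335.9613 299.325 ]
[300.1153 285.0928]
[357.5793 242.4127]
[321.5543 229.6017]
```

View pics/leg7.png

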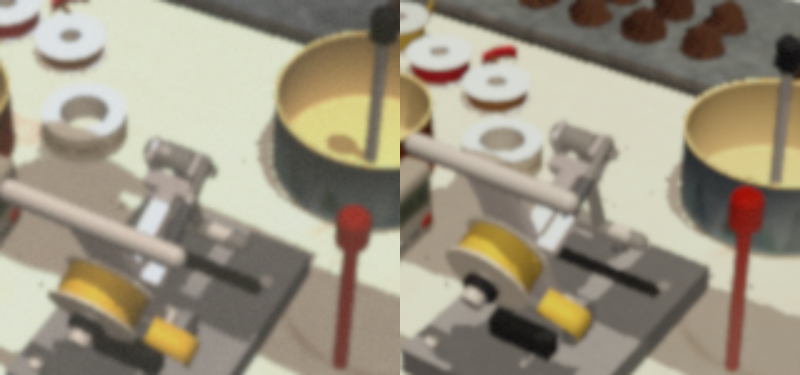

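The bar rests just above the base at about (0.565, 0.065, 0.060). That matches the computed stop, so the kickstand is fully down and the stand unmoved. Next I'll turn the gripper across the rail.

>>> carry_out:
  steps:
    - [[0.01,-0.001,0],0.9,0]
    - [[0.025,-0.003,0],1.8,0]
    - [[0.04,-0.005,0],2.8,0]
    - [[0.055,-0.007,0],3.8,0]
    - [[0.07,-0.008,0],4.8,0]
    - [[0.085,-0.01,0],5.8,0]
    - [[0.1,-0.012,0],6.8,0]
    - [[0.11,-0.013,0],7.8,0]
    - [[0.1175,-0.0135,0],8.65,0]
    - [[0.1175,-0.0135,0],8.65,0]

```text
time: 14.62
tool_pos: [0.569, 0.1904, 0.3046]
ee_rot: [3.141, 0.001, 0.063]
wrist_force: [0.0, 0.7, -0.4]
width: 0.047
finger_force: 0.0
```

>>> carry_out:
  steps:
    - [[0,0,0],0,0]
    - [[0,0,0],0,0]

```text
time: 14.88
tool_pos: [0.5691, 0.19, 0.3052]
ee_rot: [3.141, 0.0, 0.062]
wrist_force: [0.1, 0.7, -0.1]
width: 0.0472
finger_force: 0.0
```

>>> carry_out:
  steps:
    - [[0,0,0.03],0,0]
    - [[0,0,0.06],0,0]
    - [[0,0,0.085],0,0]
    - [[0,0,0.105],0,0]
    - [[0,0,0.118],0,0]
    - [[0,0,0.126],0,0]
    - [[0,0,0.126],0,0.3]
    - [[0,0,0.126],0,0.5]
    - [[0,0,0.126],0,0.6]
    - [[0,0,0.126],0,0.6]

```text
time: 16.12
tool_pos: [0.5697, 0.1879, 0.1802]
ee_rot: [3.136, -0.002, 0.059]
wrist_force: [-0.5, -7.1, 1.3]
width: 0.0192
finger_force: 3.7
```

The fingers' tips touch the upright below the leaning rail (7 N). I'll ease off by opening a little and gripping higher.

>>> carry_out:
  steps:
    - [[0,0,0],0,0.4]
    - [[0,0,-0.005],0,0.4]
    - [[0,0,-0.009],0,0.4]
    - [[0,0,-0.009],0,0.4]

```text
time: 16.62
tool_pos: [0.5693, 0.1909, 0.1891]
ee_rot: [-3.141, -0.001, 0.061]
wrist_force: [-0.7, 0.6, -0.6]
width: 0.0284
finger_force: 0.0
```

>>> carry_out:
  steps:
    - [[0,0,0],0,0.5]
    - [[0,0,0],0,0.55]
    - [[0,0,0],0,0.6]
    - [[0,0,0],0,0.6]

```text
time: 17.12
tool_pos: [0.569, 0.1905, 0.1882]
ee_rot: [3.142, 0.0, 0.061]
wrist_force: [-0.2, -0.1, -0.3]
width: 0.0188
finger_force: 0.0
```

Run:
```python
from h import *
from bench import robot
np.set_printoptions(precision=4,suppress=True)
for n in("scene","side"):
    s=robot.snapshot(n); W=cloud(s); a=dict(np.load(n+"0.npz"))
    W=W.reshape(-1,3)
    def box(lo,hi): return W[((W>lo)&(W<hi)).all(1)]
    for sgn,lo,hi in(("rail-near",[.505,.165,.165],[.54,.23,.20]),("rail-far",[.60,.165,.165],[.63,.23,.20])):
        r=box(lo,hi); print(n,sgn,len(r),np.median(r,0))
        A=cloud(a).reshape(-1,3); r=A[((A>lo)&(A<hi)).all(1)]; print("   before",len(r),np.median(r,0))
    cv2.imwrite(f"pics/{n}8.png",s["image"][:,:,::-1])
    # slab shift: compare images of the slab's near corner
    x,y,w,h=(255,320,80,45) if n=="scene" else (235,335,80,45)
    g=lambda i:cv2.cvtColor(i["image"][y:y+h,x:x+w],cv2.COLOR_RGB2GRAY).astype(np.float32)
    print(cv2.phaseCorrelate(g(a),g(s)))
```

```text
scene rail-near 215 [0.524  0.1918 0.182 ]
   before 210 [0.5241 0.1916 0.1821]
scene rail-far 0 [nan nan nan]
   before 174 [0.6139 0.1974 0.1825]
((-0.06157668985880349, 0.6977048309309488), 0.6970596875084771)
side rail-near 198 [0.5234 0.1913 0.1802]
   before 198 [0.5233 0.1914 0.1805]
side rail-far 146 [0.6136 0.1969 0.1809]
   before 147 [0.6136 0.1971 0.1812]
((0.13147081747475653, 0.7072626894336302), 0.7776493136088053)
  return _methods._mean(a, axis=axis, dtype=dtype,
  ret = um.true_divide(
```

Rail and slab are unmoved and the rail is caged with zero force. I'll swing it up along its arc and then grip.

>>> carry_out:
  steps:
    - [[0,0.004,-0.0016],0,0.6]
    - [[0,0.009,-0.0034],0,0.6]
    - [[0,0.014,-0.005],0,0.6]
    - [[0,0.019,-0.0065],0,0.6]
    - [[0,0.024,-0.0078],0,0.6]
    - [[0,0.029,-0.009],0,0.6]
    - [[0,0.034,-0.0098],0,0.6]
    - [[0,0.039,-0.0105],0,0.6]
    - [[0,0.044,-0.011],0,0.6]
    - [[0,0.048,-0.0114],0,0.6]

```text
time: 18.48
tool_pos: [0.5719, 0.1419, 0.1995]
ee_rot: [3.141, 0.0, 0.061]
wrist_force: [0.7, 1.5, 1.9]
width: 0.0187
finger_force: 0.7
```

>>> carry_out:
  steps:
    - [[0,0.004,-0.0003],0,0.6]
    - [[0,0.007,-0.0004],0,0.6]
    - [[0,0.0095,-0.0004],0,0.6]
    - [[0,0.0105,-0.0004],0,0.6]
    - [[0,0.0105,-0.0004],0,0.6]

```text
time: 19.1
tool_pos: [0.5725, 0.132, 0.2]
ee_rot: [3.141, 0.0, 0.061]
wrist_force: [-1.0, 0.9, 0.7]
width: 0.0188
finger_force: 0.4
```

>>> carry_out:
  steps:
    - [[0,0,0],0,0.65]
    - [[0,0,0],0,0.7]
    - [[0,0,0],0,0.75]
    - [[0,0,0],0,0.8]
    - [[0,0,0],0,1]
    - [[0,0,0],0,1]
    - [[0,0,0],0,1]
    - [[0,0,0],0,1]

```text
time: 20.1
tool_pos: [0.5725, 0.1321, 0.2001]
ee_rot: [-3.142, 0.0, 0.061]
wrist_force: [-0.3, 0.8, 0.3]
width: 0.0131
finger_force: 30.0
```

Run:
```python
from h import *
from bench import robot
np.set_printoptions(precision=4,suppress=True)
for n in("scene","side"):
    s=robot.snapshot(n); W=cloud(s).reshape(-1,3)
    def box(lo,hi): return W[((W>lo)&(W<hi)).all(1)]
    for lo,hi in(([.505,.11,.180],[.54,.155,.21]),([.60,.11,.180],[.635,.155,.21])):
        r=box(lo,hi); print(n,len(r),np.median(r,0) if len(r) else "")
    if n=="side": cv2.imwrite("pics/side9.png",s["image"][:,:,::-1])
o=robot.get_obs(); print(o["tool_pos"],o["wrist_force"],o["width"],o["finger_force"])
```

```text
scene 181 [0.5256 0.134  0.1938]
scene 97 [0.6164 0.1409 0.1918]
side 164 [0.5246 0.1332 0.1923]
side 153 [0.6157 0.1392 0.1925]
[0.5725 0.1321 0.2001] [-1.0239  0.7971 -0.7917] 0.01292506251533607 29.99801605939865
```

View pics/side9.png

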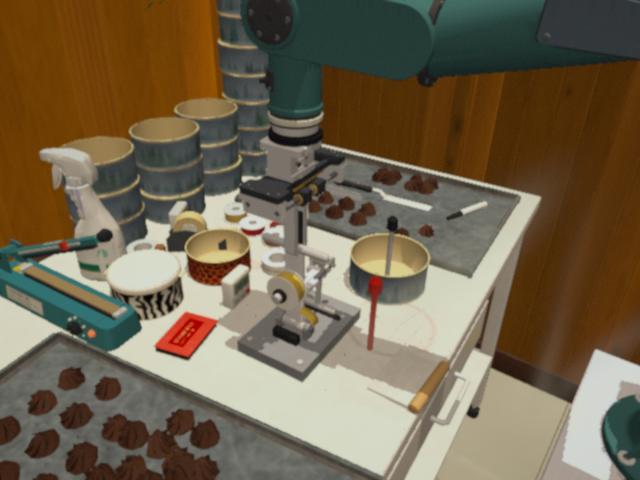

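The frame is upright with the rail gripped at 30 N. Rail height is about 0.19, as expected when upright. The pin stands in the tin at (392,225) and everything else is in place, so I'm handing in.

```bash
python3 -c "
from bench import robot
print(robot.close_job())"
```

```text
the job is handed in; nothing more can be done
None
```

I handed the job in at about 20 s: the pin stands in the blue tin, the kickstand is snapped down, and the gripper is holding the frame upright by its top rail; `close_job()` returned no verdict.

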